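# Lay out a chest's painted drawer fronts for fixing

### The job

Take apart the pile of four painted drawer fronts and lay each one, knob hole up, on top of the drawer box of its own colour, centred and square so that it overhangs evenly all round, ready to be screwed on. Lift the fronts off the pile one by one and set each down gently without dropping it. Leave the drawer boxes standing where they are, and leave the paint tin and the jar alone.

Things in the scene. Friction and masses are not known exactly. Their poses are not given: they have to be found in the camera images.
- front_red: brick-red wooden drawer front, loose: flat board 190 x 56 x 18 mm, about 114 g, small dark knob hole in the middle of its upper face; at the start at the bottom of the pile (four boards lying flat, crossed, each centred on the one below within 5 mm). Origin: centre of its underside; x along its length, y across the 56 mm between its long edges, z up. Grip it across its width, near the middle.
- front_mustard: mustard-yellow wooden drawer front, loose: flat board 165 x 56 x 18 mm, about 99 g, small dark knob hole in the middle of its upper face; at the start second from the bottom (four boards lying flat, crossed, each centred on the one below within 5 mm). Origin: centre of its underside; x along its length, y across the 56 mm between its long edges, z up. Grip it across its width, near the middle.
- front_teal: dark teal wooden drawer front, loose: flat board 140 x 56 x 18 mm, about 84 g, small dark knob hole in the middle of its upper face; at the start third from the bottom (four boards lying flat, crossed, each centred on the one below within 5 mm). Origin: centre of its underside; x along its length, y across the 56 mm between its long edges, z up. Grip it across its width, near the middle.
- front_charcoal: charcoal-black wooden drawer front, loose: flat board 115 x 56 x 18 mm, about 69 g, small dark knob hole in the middle of its upper face; at the start on top of the pile (four boards lying flat, crossed, each centred on the one below within 5 mm). Origin: centre of its underside; x along its length, y across the 56 mm between its long edges, z up. Grip it across its width, near the middle.
- drawer_red: brick-red drawer box, loose, about 361 g, stood on its back with its flat inner front facing up (two small pale screw marks): 180 mm long (x), 46 mm wide (y), 90 mm high (z); one side open. Origin: centre of its underside, on the bench; x along its length. The brick-red front goes on its upper face, 90 mm above the origin, overhanging 5 mm on every side.
- drawer_mustard: mustard-yellow drawer box, loose, about 314 g, stood on its back with its flat inner front facing up (two small pale screw marks): 155 mm long (x), 46 mm wide (y), 90 mm high (z); one side open. Origin: centre of its underside, on the bench; x along its length. The mustard-yellow front goes on its upper face, 90 mm above the origin, overhanging 5 mm on every side.
- drawer_teal: dark teal drawer box, loose, about 266 g, stood on its back with its flat inner front facing up (two small pale screw marks): 130 mm long (x), 46 mm wide (y), 90 mm high (z); one side open. Origin: centre of its underside, on the bench; x along its length. The dark teal front goes on its upper face, 90 mm above the origin, overhanging 5 mm on every side.
- drawer_charcoal: charcoal-black drawer box, loose, about 218 g, stood on its back with its flat inner front facing up (two small pale screw marks): 105 mm long (x), 46 mm wide (y), 90 mm high (z); one side open. Origin: centre of its underside, on the bench; x along its length. The charcoal-black front goes on its upper face, 90 mm above the origin, overhanging 5 mm on every side.
- paint_tin: closed silver-grey metal paint tin, 90 mm across, 106 mm high, not part of the job. Origin: centre of its underside.
- wax_jar: closed amber glass jar with a brass-coloured lid, 60 mm across, 75 mm high, not part of the job. Origin: centre of its underside.
There are look-alikes about, which are no part of the job. What is shaped like the front_teal but purple is not meant. What is shaped like the drawer_red but purple is not meant.

How it is judged:
At the end, for the whole second after the job is handed in: Each front lies flat (0.05 rad), hole up, on the upper face of the box of its colour (underside 86 to 94 mm above the box's origin), centred within 10 mm and square within 0.12 rad; all boxes upright within 0.05 rad; everything at rest (horizontal distance between front_red and drawer_red below 0.01 m and z of front_red in the frame of drawer_red between 0.086 and 0.094 m and angle between the x axis of front_red and the x axis of drawer_red, either way round below 0.12 rad and angle between each of front_red, drawer_red, front_mustard, drawer_mustard, front_teal, drawer_teal, front_charcoal, drawer_charcoal's own z axis and vertical below 0.05 rad and linear speed of each of front_red, drawer_red, front_mustard, drawer_mustard, front_teal, drawer_teal, front_charcoal, drawer_charcoal below 0.02 m/s and horizontal distance between front_mustard and drawer_mustard below 0.01 m and z of front_mustard in the frame of drawer_mustard between 0.086 and 0.094 m and angle between the x axis of front_mustard and the x axis of drawer_mustard, either way round below 0.12 rad and horizontal distance between front_teal and drawer_teal below 0.01 m and z of front_teal in the frame of drawer_teal between 0.086 and 0.094 m and angle between the x axis of front_teal and the x axis of drawer_teal, either way round below 0.12 rad and horizontal distance between front_charcoal and drawer_charcoal below 0.01 m and z of front_charcoal in the frame of drawer_charcoal between 0.086 and 0.094 m and angle between the x axis of front_charcoal and the x axis of drawer_charcoal, either way round below 0.12 rad); the robot touches nothing.
It fails at once if a front is dropped, thrown or knocked flying (over 0.6 m/s while not held, as after falling 18 mm) ((contact force between the fingers and front_red below 0.3 N and linear speed of front_red above 0.6 m/s) or (contact force between the fingers and front_mustard below 0.3 N and linear speed of front_mustard above 0.6 m/s) or (contact force between the fingers and front_teal below 0.3 N and linear speed of front_teal above 0.6 m/s) or (contact force between the fingers and front_charcoal below 0.3 N and linear speed of front_charcoal above 0.6 m/s)).
It fails at once if a drawer box is pushed more than 30 mm from where it stood or tips by more than 0.25 rad (distance of any of drawer_red, drawer_mustard, drawer_teal, drawer_charcoal from where it was at the start of the episode above 0.03 m or angle between any of drawer_red, drawer_mustard, drawer_teal, drawer_charcoal's own z axis and vertical above 0.25 rad).
It fails at once if the paint tin or the wax jar is moved more than 20 mm (distance of any of paint_tin, wax_jar from where it was at the start of the episode above 0.02 m).
It also fails if it takes over 128 s, if anything falls off the work surface, if the arm or the gripper's body presses on something with over 40 N, if the wrist force passes 120 N, or if a joint passes its speed limit or range.

### The arm

A 6-joint arm with a two-finger parallel gripper is mounted at the origin on the work surface. World frame = base frame: x ahead of the robot, y to its left, z up, the work surface at z = 0. Lengths are in m, angles in rad, forces in N, time in s.
With the tool pointing down it reaches from about 0.35 to 0.775 m from the base axis. Payload 7.3 kg.
Tool frame: the origin (TCP) lies on the mounting face of the last link; the fingertips stand 178 mm ahead of it and the grasp point (between the pads) lies 159 mm ahead of it (robot.grip_depth is the distance from the TCP to the grasp point, in m); z points along the fingers, y is the line along which they close (so a half turn about z gives the same grasp; the last joint's range is limited). The gripper opens to 92 mm and grips with 3 to 60 N. Pads are 19 mm wide; open, the fingers measure 130 mm over their backs; the gripper's body (75 mm by 190 mm) begins 47 mm behind the grasp point.
Start: joints at [-1.289, 0.342, 1.524, -0, 1.275, -0.146], TCP at [0.218, -0.478, 0.405] pointing down, gripper open.
Joint ranges: [-2.53, 2.53], [-0.77, 2.02], [0.04, 2.7], [-1, 4.14], [0.28, 2.66], [-3.11, 3.11]. Speed limits (rad/s): [2.57, 2.57, 3.14, 3.14, 3.14, 3.14].

### API

Orientations are given as [roll, pitch, yaw] about the fixed x, y, z axes, in that order (R = Rz(yaw) Ry(pitch) Rx(roll)).
In Python, from cell import observe, cams, robot, models gives the robot as it stands.
- The arm moves only by the shell command python3 -m jog 'ROWS' [FORCE]. ROWS is JSON, a list of rows, each a list of 3 entries, a list of its own where there are three numbers: the shift along the tool's x, y, z each as a share of 0.4 m, from -1 to 1, then the turn about the tool's z as a share of pi rad, from -1 to 1, then the closure, from 0 (fully open) to 1 (shut). In form: [[[x, y, z], turn, jaw], ...]. A call has 1 to 12 rows; each row is the pose to reach, as a shift and turn from the pose commanded when the call began, along the tool's axes at that moment, turning the shorter way round; what a row does not reach only later rows make up. A row lasts 1/8 s, in which the tool goes at most 62.5 mm and 10.7 degrees, less where a joint would pass 70% of its speed; a pose out of reach is approached as far as the arm can. A call with a number of a shift or a turn outside -1 to 1 is refused whole. A call with a gripper value outside its range is refused whole. The fingers move at their own pace and stop on an object; FORCE is the grip in N (left out, the last holds). Time passes only in rows, so rows that repeat a pose let the fingers close. It gives the time, the measured TCP pose, the force, the opening and the grip force at its end, in the units of the state.
- observe(): the state, without advancing time (a new reading comes with each control period).
- cams.read_camera(name): name is "scene" or "top" or "wrist"; returns the picture (420x560x3 uint8, red, green, blue); there is no depth.
- cams.camera_model(name): a dict with "camera_matrix" (3x3 intrinsics, pixels), "pose" (4x4, takes a point from camera to world coordinates). Camera axes: x right, y down, z forward; pixel columns grow to the right and rows downward; lengths in m; the calibration is good to about 2 mm. The wrist camera is an equidistant fisheye: a pixel r from the principal point sees the ray r / f radians off the axis. A picture is of the moment at which its call begins: read the wrist's pose just before it. camera_model takes no time and is no camera call; for the wrist camera it gives the pose at the moment of the call.
- robot.hand_in(): hands the job in; it is judged then, once.
Trained networks look in the newest picture that a camera, given by its name, has taken for a name from the list of things; names that differ only in an ending like _2 or _b are one class to them, and where a whole thing is asked for, a point or a joint stands for the part that bears it (a point fixed in the world has none). Each returns a list of dicts, best first, with "confidence" (0 to 1); they miss things now and then, are a little off and sometimes report something else, mostly with a low value. They report only what shows in the picture. A call takes as long as a camera call. They do not tell look-alikes from the thing itself.
- models.find_in(target, camera): "position" ([x, y, z] in m, in world coordinates, good to about 4 mm: the middle of the surface that is visible of it).
- models.pinpoint(target, camera): "position" ([x, y, z] in m, in world coordinates, good to about 4 mm: a listed point, or the origin of a listed thing).
The state is a dict: "time": time; "qpos": joint angles; "qvel": joint speeds; "joint_efforts": joint torques, N m; "tool_pos": TCP position; "tool_rot": TCP orientation; "contact_force": force on the tool from outside, world axes, zero at the start; "torque": the same for the moment, N m; "opening": finger opening in m; "grip_force": force on a finger pad.
Only numpy, scipy, OpenCV 4.12 (cv2) and the standard library are available. Lean on these libraries where they do the work, as an engineer would, in place of code of your own. Each camera call takes 0.05 s, during which the arm holds its last target. There are 200 camera calls.

## Working session

There is one attempt and no reset: what is moved stays moved. The work goes in short steps, Python scripts to look and compute and a shell command to move; the robot and the scene stay as the last step left them, time stands still between calls to the robot, and variables do not carry over. Pictures are saved under pics/ and viewed, at most 14 in all, crops included, and the job is handed in when it is done.

```bash
mkdir -p pics; ls; python3 - <<'E'
from cell import observe,cams,robot,models
import cv2,numpy as np
s=observe();print(s['time'],s['tool_pos'],s['tool_rot'],s['opening'],robot.grip_depth)
for c in('top','scene'):
    im=cams.read_camera(c);cv2.imwrite(f'pics/{c}0.png',im[:,:,::-1])
    m=cams.camera_model(c);print(c,np.round(m['camera_matrix'],1).tolist(),np.round(m['pose'],3).tolist())
for n in['front_charcoal','drawer_red','drawer_mustard','drawer_teal','drawer_charcoal','paint_tin','wax_jar']:
    print(n,[(np.round(d['position'],3).tolist(),round(d['confidence'],2)) for d in models.pinpoint(n,'top')])
E
```

```text
pics
0.0 [ 0.21778516 -0.47754857  0.40405479] [-3.14009152e+00 -2.06604589e-04  4.27803459e-01] 0.09206059694838013 0.1592
top [[484.4, 0.0, 274.5], [0.0, 484.4, 224.6], [0.0, 0.0, 1.0]] [[-0.005, -0.999, 0.049, 0.393], [-1.0, 0.005, 0.011, 0.098], [-0.011, -0.049, -0.999, 1.692], [0.0, 0.0, 0.0, 1.0]]
scene [[462.6, 0.0, 278.7], [0.0, 462.6, 207.0], [0.0, 0.0, 1.0]] [[0.513, 0.601, -0.613, 1.373], [0.858, -0.343, 0.382, -0.451], [0.02, -0.722, -0.692, 1.039], [0.0, 0.0, 0.0, 1.0]]
front_charcoal [([0.369, 0.293, 0.053], 0.85)]
drawer_red [([0.388, -0.334, 0.0], 0.9), ([0.375, 0.298, 0.02], 0.49)]
drawer_mustard [([0.62, 0.202, -0.003], 0.63)]
drawer_teal [([0.634, -0.194, 0.005], 0.89)]
drawer_charcoal [([0.464, -0.002, 0.003], 0.6), ([0.593, 0.521, 0.003], 0.35)]
paint_tin [([0.777, 0.025, -0.001], 0.84)]
wax_jar [([0.595, 0.521, -0.003], 0.76)]
```

View pics/top0.png

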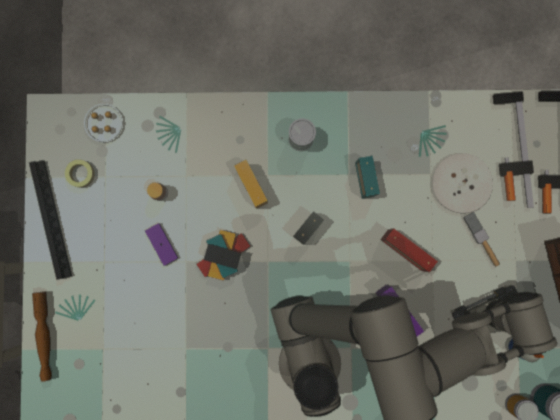

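View pics/scene0.png

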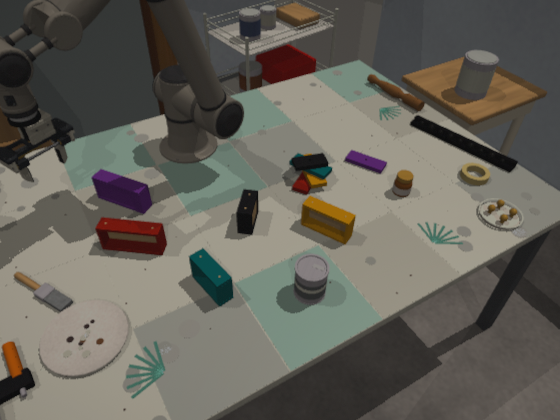

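The top view shows the pile at (224,255) with charcoal on top, and the boxes: mustard (251,184), charcoal (310,227), teal (368,177), red (410,250).

Look-alikes are a purple front at (161,244) and a purple box at about (403,312), half hidden under the arm. The pile and the brick-red box at (410,250) are the ones I want. Next I'll fit silhouettes and check them in one close crop.

```bash
cat >fit.py <<'E'
import numpy as np,cv2
from cell import cams
from scipy.optimize import minimize
def mask(im,col):
    h,s,v=[a.astype(int) for a in cv2.split(cv2.cvtColor(im,cv2.COLOR_RGB2HSV))]
    m={'red':((h<7)|(h>172))&(s>130),'mustard':(h>=14)&(h<28)&(s>130),
       'teal':(h>=82)&(h<105)&(s>110)&(v<170),'charcoal':(v<75)&(s<75)}[col]
    return m.astype(np.uint8)*255
def proj(P,m):
    T=np.linalg.inv(m['pose']);c=(T[:3,:3]@P.T).T+T[:3,3];q=(m['camera_matrix']@c.T).T
    return q[:,:2]/q[:,2:]
def corners(x,y,a,L,W,z0,z1):
    R=np.array([[np.cos(a),-np.sin(a)],[np.sin(a),np.cos(a)]])
    b=(R@(np.array([[1,1],[1,-1],[-1,-1],[-1,1]])*[L/2,W/2]).T).T+[x,y]
    return np.vstack([np.c_[b,np.full(4,z)] for z in(z0,z1)])
def fit(im,cam,col,x,y,dims,r=0.13):
    """blob of colour nearest x,y -> convex hull, matched to the block's projected silhouette"""
    m=cams.camera_model(cam);L,W,z0,z1=dims
    roi=np.zeros(im.shape[:2],np.uint8)
    cv2.fillConvexPoly(roi,np.int32(proj(np.array([[x+r*np.cos(t),y+r*np.sin(t),(z0+z1)/2] for t in np.linspace(0,6.28,24)]),m)),255)
    k=cv2.bitwise_and(mask(im,col),roi);k=cv2.morphologyEx(k,cv2.MORPH_OPEN,np.ones((2,2)))
    n,lab,st,ce=cv2.connectedComponentsWithStats(k)
    big=[i for i in range(1,n) if st[i,4]>(60 if col!='charcoal' else 150)]
    hull=cv2.convexHull(np.argwhere(np.isin(lab,big))[:,::-1].astype(np.int32))
    S=8;o=hull.reshape(-1,2).min(0)-12;wh=(hull.reshape(-1,2).max(0)+12-o)*S
    A=np.zeros(wh[::-1],np.uint8);cv2.fillConvexPoly(A,np.int32((hull.reshape(-1,2)-o+.5)*S),1)
    A=cv2.dilate(A,np.ones((S,S)))
    def cost(p):
        B=np.zeros_like(A);h=cv2.convexHull(proj(corners(*p[:2],p[2],L,W,z0,z1),m).astype(np.float32)).reshape(-1,2)
        cv2.fillConvexPoly(B,np.int32((h-o+.5)*S),1)
        return 1-(A&B).sum()/(A|B).sum()
    best=min((minimize(cost,[x,y,a],method='Nelder-Mead',options=dict(initial_simplex=[[x,y,a],[x+.01,y,a],[x,y+.01,a],[x,y,a+.2]],xatol=1e-4,fatol=1e-4)) for a in np.arange(0,np.pi,np.pi/6)),key=lambda r:r.fun)
    p=best.x;p[2]=(p[2]+np.pi/2)%np.pi-np.pi/2
    return np.round(p,4),round(1-best.fun,3)
BOX={'red':(.18,.046,0,.09),'mustard':(.155,.046,0,.09),'teal':(.13,.046,0,.09),'charcoal':(.105,.046,0,.09)}
FR={'red':(.19,.056,0,.018),'mustard':(.165,.056,.018,.036),'teal':(.14,.056,.036,.054),'charcoal':(.115,.056,.054,.072)}
B0={'red':(.388,-.334),'mustard':(.62,.202),'teal':(.634,-.194),'charcoal':(.464,-.002)}
E
python3 - <<'E'
from fit import *
ims={c:cv2.imread(f'pics/{c}0.png')[:,:,::-1].copy() for c in('top','scene')}
out=cv2.resize(ims['top'][140:300,190:450],None,fx=3,fy=3)
for c in B0:
    for cam in ims:
        try:
            p,i=fit(ims[cam],cam,c,*B0[c],BOX[c]);print('box',c,cam,p,i)
            q,j=fit(ims[cam],cam,c,.369,.293,FR[c],.11);print('   front',c,cam,q,j)
        except Exception as e: print(c,cam,e);continue
        if cam=='top':
            for pp,D in((p,BOX[c]),(q,FR[c])):
                h=proj(corners(*pp,*D)[4:],cams.camera_model('top'))
                cv2.polylines(out,[np.int32((h-[190,140]+.5)*3)],True,(255,0,255),1)
cv2.imwrite('pics/crop0.png',out[:,:,::-1])
E
```

```text
box red top [ 0.3814 -0.3468  0.9723] 0.765
   front red top [ 0.3681  0.2903 -0.9802] 0.918
box red scene [ 0.3917 -0.3321  0.9132] 0.984
   front red scene [0.4654 0.2866 0.7046] 0.497
box mustard top [0.6088 0.1927 0.4759] 0.906
   front mustard top [ 0.3704  0.2951 -0.2818] 0.943
box mustard scene [0.618  0.1977 0.4707] 0.985
   front mustard scene [0.3977 0.2496 0.7382] 0.453
teal top 'NoneType' object has no attribute 'reshape'
box teal scene [ 0.6395 -0.1965  0.157 ] 0.971
   front teal scene [0.4379 0.3392 1.2307] 0.411
box charcoal top [ 4.561e-01  2.000e-04 -7.054e-01] 0.909
   front charcoal top [0.3656 0.287  1.3067] 0.895
box charcoal scene [ 0.4679  0.0041 -0.6827] 0.963
   front charcoal scene [0.3823 0.2893 1.4917] 0.873
```

View pics/crop0.png

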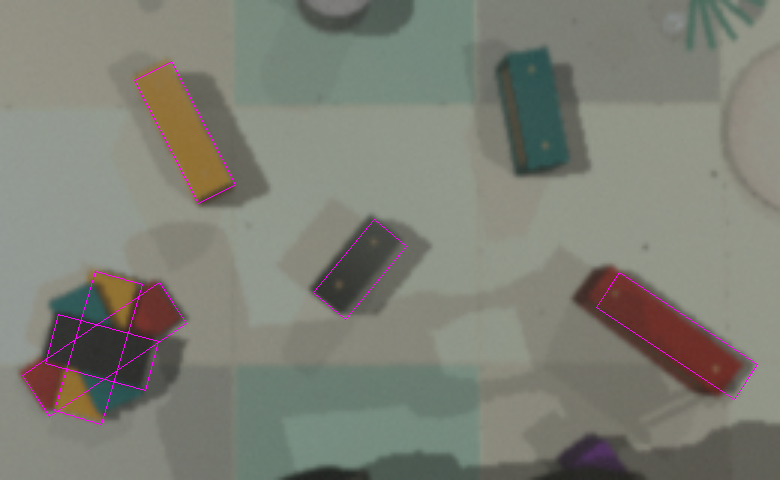

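The crop confirms the pile (charcoal on top at crop (100,350)) and the four coloured boxes with their screw marks. The top-view masks miss the dark sides, so I'll tune them to the top faces.

```bash
python3 - <<'E'
import cv2
im=cv2.cvtColor(cv2.imread('pics/top0.png'),cv2.COLOR_BGR2HSV)
for n,(x,y) in dict(teal=(370,180),tealside=(360,178),red=(417,250),redend=(387,235),must=(252,183),mustend=(262,206),char=(312,226),charsh=(328,220),ptop=(222,255),pteal=(216,240),ptealb=(228,272),pred=(240,243),shadow=(248,262),carpet=(300,280)).items(): print(n,im[y,x])
E
```

```text
teal [ 88 104  83]
tealside [24 49 78]
red [  3 156 111]
redend [  6 105  68]
must [ 20 158 145]
mustend [24 42 86]
char [40 23 66]
charsh [ 34  19 106]
ptop [30 11 48]
pteal [ 89 117  89]
ptealb [ 89 124  84]
pred [  4 150 104]
shadow [36 17 75]
carpet [ 71  38 141]
```

```bash
python3 - <<'E'
s=open('fit.py').read()
s=s.replace("'red':((h<7)|(h>172))&(s>130)","'red':((h<8)|(h>172))&(s>120)&(v>80)").replace("(s>110)&(v<170)","(s>75)&(v<125)").replace("(v<75)&(s<75)","(v<vc)&(s<60)").replace("def mask(im,col)","def mask(im,col,vc=80)")
s=s.replace("dims,r=0.13)","dims,r=0.13,vc=80,one=False)").replace("mask(im,col)","mask(im,col,vc)")
s=s.replace("    hull=","    if one: big=[1+int(np.argmax(st[1:,4]))]\n    hull=")
s=s.replace("def cost","def cost",1)
open('fit.py','w').write(s+"TOP={c:(b[0],b[1],.09,.09) for c,b in BOX.items()}\nFT={c:(b[0],b[1],b[3],b[3]) for c,b in FR.items()}\n")
E
sed -i 's/def mask(im,col,vc)/def mask(im,col,vc=80)/;s/def mask(im,col,vc,vc=80)/def mask(im,col,vc=80)/' fit.py; grep -n "def mask" fit.py
python3 - <<'E'
from fit import *
im=cv2.imread('pics/top0.png')[:,:,::-1].copy()
out=cv2.resize(im[140:300,190:450],None,fx=3,fy=3)
for c in B0:
    p,i=fit(im,'top',c,*B0[c],TOP[c],one=True);print('box',c,p,i)
    q,j=fit(im,'top',c,.369,.293,FT[c],.11,vc=62,one=c=='charcoal');print('   front',c,q,j)
    for pp,D in((p,BOX[c]),(q,FR[c])):
        h=proj(corners(*pp,*D)[4:],cams.camera_model('top'))
        cv2.polylines(out,[np.int32((h-[190,140]+.5)*3)],True,(255,0,255),1)
cv2.imwrite('pics/crop1.png',out[:,:,::-1])
E
```

```text
4:def mask(im,col,vc=80):
box red [ 0.3827 -0.3373  0.926 ] 0.942
   front red [ 0.3683  0.2917 -0.9759] 0.957
box mustard [0.6069 0.1912 0.4658] 0.947
   front mustard [ 0.3702  0.2948 -0.2851] 0.947
box teal [ 0.628  -0.2014  0.1766] 0.959
   front teal [0.3661 0.2917 0.4205] 0.979
box charcoal [ 0.4561  0.0009 -0.6749] 0.926
   front charcoal [0.3653 0.2868 1.2949] 0.946
```

View pics/crop1.png

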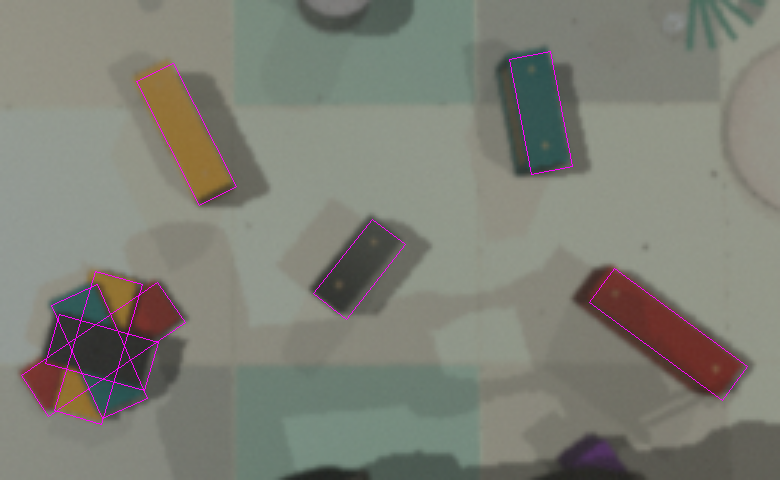

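```bash
cat >go.py <<'E'
import numpy as np,sys
from cell import observe,robot
def to(x,y,zg,yaw):
    """tool shift/turn in row units; zg = height of grasp point"""
    s=observe();p=np.array(s['tool_pos']);r,pt,w=s['tool_rot']
    d=np.array([x,y,zg+robot.grip_depth])-p;c,n=np.cos(w),np.sin(w)
    t=(w-yaw+np.pi)%(2*np.pi)-np.pi
    print('shift',np.round(np.array([c*d[0]+n*d[1],n*d[0]-c*d[1],-d[2]])/.4,3),'turn',round(t/np.pi,3),'rows',max(np.linalg.norm(d)/.0625,abs(np.degrees(t))/10.7).round(1),'t',s['time'])
if __name__=='__main__': to(*map(float,sys.argv[1:]))
E
python3 - <<'E'
from cell import cams,observe
import numpy as np
m=cams.camera_model('wrist');print(np.round(m['camera_matrix'],1).tolist(),np.round(m['pose'],3).tolist())
E
python3 go.py .388 -.334 .2 .92;python3 go.py .464 0 .2 .92;python3 go.py .369 .293 .2 1.295
```

```text
[[325.2, 0.0, 278.1], [0.0, 325.2, 211.5], [0.0, 0.0, 1.0]] [[0.415, -0.874, -0.253, 0.286], [-0.91, -0.399, -0.115, -0.446], [0.0, 0.278, -0.961, 0.384], [0.0, 0.0, 0.0, 1.0]]
shift [ 0.536 -0.15   0.114] turn -0.157 rows 3.6 t 0.45
shift [ 1.055 -0.831  0.114] turn -0.157 rows 8.6 t 0.45
shift [ 1.143 -1.596  0.114] turn -0.276 rows 12.6 t 0.45
```

```bash
python3 -m jog '[[[0.14,-0.04,0],-0.04,0],[[0.28,-0.08,0],-0.08,0],[[0.42,-0.12,0],-0.12,0],[[0.536,-0.15,0],-0.157,0],[[0.536,-0.15,0],-0.157,0],[[0.536,-0.15,0],-0.157,0]]' && cat >wr.py <<'E'
from fit import *
import fit as F
def uproj(P,m):
    T=np.linalg.inv(m['pose']);c=(T[:3,:3]@P.T).T+T[:3,3]
    r=np.hypot(c[:,0],c[:,1]);th=np.arctan2(r,c[:,2]);K=m['camera_matrix']
    return np.c_[K[0,2]+K[0,0]*th*c[:,0]/r,K[1,2]+K[1,1]*th*c[:,1]/r]
def rect_pinhole(im,m,f=325.):
    """fisheye -> pinhole picture, looking straight down at the same place"""
    v,u=np.mgrid[0:420,0:560].astype(float)
    Rd=np.array([[0,-1,0],[-1,0,0],[0,0,-1.]])      # image right=-y, down=-x
    d=np.c_[(u.ravel()-280)/f,(v.ravel()-210)/f,np.ones(u.size)]@Rd.T
    P=m['pose'][:3,3]+d;q=uproj(P,m).astype(np.float32)
    out=cv2.remap(im,q[:,0].reshape(420,560),q[:,1].reshape(420,560),cv2.INTER_LINEAR)
    pose=np.eye(4);pose[:3,:3]=Rd;pose[:3,3]=m['pose'][:3,3]
    return out,dict(camera_matrix=np.array([[f,0,280],[0,f,210],[0,0,1.]]),pose=pose)
def look(name,col,x,y,dims,draw=True,vc=80,r=.13,scale=1,take=True):
    m=cams.camera_model('wrist');im=cams.read_camera('wrist')
    m={k:np.array(v) for k,v in m.items()}
    o,pm=rect_pinhole(im,m);old=cams.camera_model
    class C: camera_model=staticmethod(lambda n:pm)
    F.cams=C
    k=mask(o,col,vc);
    try: p,i=fit(o,'w',col,x,y,dims,r,vc,one=True);print(name,col,p,i)
    except Exception as e: print('fit failed',e);p=None
    out=o.copy()
    if p is not None: cv2.polylines(out,[np.int32(proj(corners(*p,*dims)[4:],pm))],True,(255,0,255),1)
    cv2.imwrite(f'pics/{name}.png',out[:,:,::-1]);F.cams=cams
    return p
E
python3 -c "
from wr import *
look('w1','red',.388,-.334,TOP['red'])"
```

```text
time: 1.2
tool_pos: [0.3878, -0.3343, 0.4047]
tool_rot: [-3.141, 0.001, 0.921]
contact_force: [-0.3, -0.3, 0.6]
opening: 0.0919
grip_force: 0.0
w1 red [ 0.3862 -0.3335  0.9161] 0.98
```

View pics/w1.png

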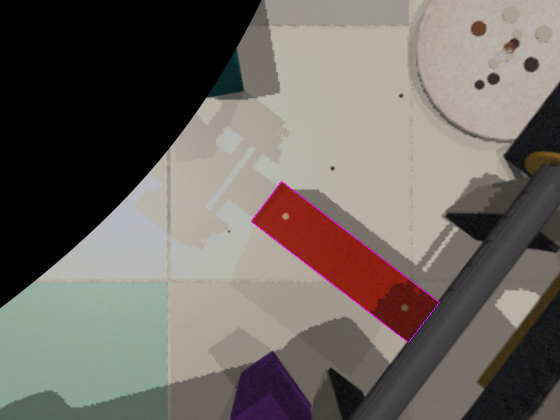

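The rectified wrist picture shows the red box outline matched closely (corners about (282,183) to (410,342)). The purple box is separate, at about (270,390). Next I'll survey the other boxes on the way to the pile.

```bash
python3 go.py .62 -.197 .245 .7; python3 go.py .47 0 .245 .5
```

```text
shift [0.626 0.254 0.001] turn 0.07 rows 4.3 t 1.25
shift [ 0.791 -0.343  0.001] turn 0.134 rows 5.5 t 1.25
```

```bash
python3 -m jog '[[[0.15,0.06,0],0.02,0],[[0.3,0.12,0],0.04,0],[[0.45,0.18,0],0.06,0],[[0.626,0.254,0],0.07,0],[[0.626,0.254,0],0.07,0],[[0.626,0.254,0],0.07,0],[[0.626,0.254,0],0.07,0]]' | head -3; python3 -c "
from wr import *
look('w2','teal',.632,-.198,TOP['teal'])"; python3 go.py .47 0.02 .245 .5
```

```text
time: 2.12
tool_pos: [0.6194, -0.1978, 0.4046]
tool_rot: [-3.141, 0.001, 0.699]
w2 teal [ 0.6335 -0.1982  0.1716] 0.925
shift [ 0.064 -0.657  0.002] turn 0.063 rows 4.2 t 2.175
```

```bash
python3 -m jog '[[[0.02,-0.15,0],0.02,0],[[0.03,-0.3,0],0.04,0],[[0.05,-0.45,0],0.06,0],[[0.064,-0.657,0],0.063,0],[[0.064,-0.657,0],0.063,0],[[0.064,-0.657,0],0.063,0],[[0.064,-0.657,0],0.063,0]]' | head -3; python3 -c "
from wr import *
look('w3','charcoal',.462,.003,TOP['charcoal'])"; python3 go.py .6 0.19 .245 .48
```

```text
time: 3.05
tool_pos: [0.4711, 0.0198, 0.4049]
tool_rot: [3.14, -0.001, 0.502]
w3 charcoal [ 0.3864 -0.0056 -1.2751] 0.308
shift [ 0.487 -0.218  0.001] turn 0.007 rows 3.4 t 3.1
```

```bash
python3 -c "
import cv2,numpy as np
cv2.imwrite('pics/w23.png',np.hstack([cv2.imread('pics/w%d.png'%i)[:, 80:480] for i in(2,3)]))"
```

```text
(no output)
```

View pics/w23.png

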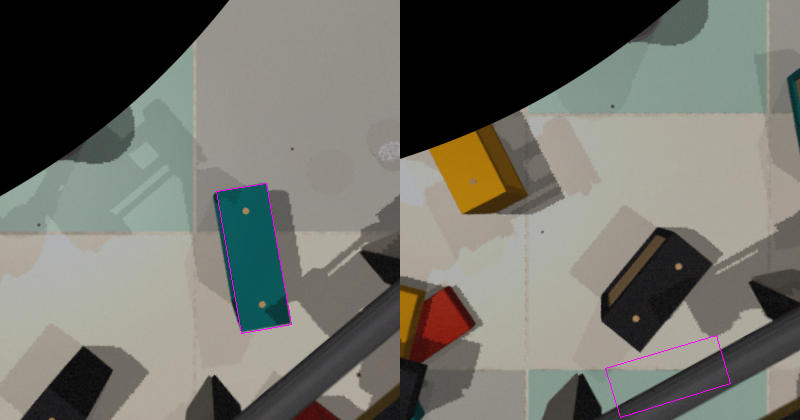

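```bash
python3 -c "
from cell import cams
import numpy as np
def bp(c,u,v): 
    h=c[2]-.09; return np.array([c[0]-(v-210)/325*h, c[1]-(u-280)/325*h])
c=np.array(cams.camera_model('wrist')['pose'])[:3,3];print(c)
for c,a,b in((c,(358,266),(316,318)),([.6194+.075*np.cos(.699),-.1978+.075*np.sin(.699),.3847],(326,211),(342,304))):
    p,q=bp(c,*a),bp(c,*b);d=p-q;print((p+q)/2,np.hypot(*d),np.arctan2(d[1],d[0]))
"
python3 -m jog '[[[0.15,-0.07,0],0,0],[[0.3,-0.14,0],0,0],[[0.45,-0.2,0],0.007,0],[[0.487,-0.218,0],0.007,0],[[0.487,-0.218,0],0.007,0],[[0.487,-0.218,0],0.007,0]]' | head -3; python3 -c "
from wr import *
look('w4','mustard',.613,.195,TOP['mustard'])"; python3 go.py .35 0.27 .245 1.295
```

```text
[0.53733134 0.05611314 0.38439546]
[0.4630531 0.0044807] 0.060548630308453304 -0.6794138054078482
[ 0.63373991 -0.1985066 ] 0.08556846410466164 0.17037511066261585
time: 3.85
tool_pos: [0.5993, 0.19, 0.4041]
tool_rot: [3.141, 0.001, 0.48]
w4 mustard [0.6123 0.1962 0.4695] 0.985
shift [-0.46  -0.465  0.001] turn -0.26 rows 4.4 t 3.9
```

```bash
python3 -m jog '[[[-0.1,-0.1,0],-0.05,0],[[-0.2,-0.2,0],-0.1,0],[[-0.3,-0.3,0],-0.15,0],[[-0.4,-0.4,0],-0.2,0],[[-0.46,-0.465,0],-0.26,0],[[-0.46,-0.465,0],-0.26,0],[[-0.46,-0.465,0],-0.26,0],[[-0.46,-0.465,0],-0.26,0]]' | head -3; python3 -c "
from wr import *
look('w5','charcoal',.371,.291,FT['charcoal'],r=.08,vc=60)"; python3 go.py .371 0.291 .067 1.295
```

```text
time: 4.9
tool_pos: [0.3508, 0.2705, 0.4047]
tool_rot: [3.141, -0.0, 1.295]
w5 charcoal [0.3681 0.293  1.2905] 0.984
shift [0.063 0.035 0.446] turn 0.0 rows 2.9 t 4.95
```

View pics/w5.png

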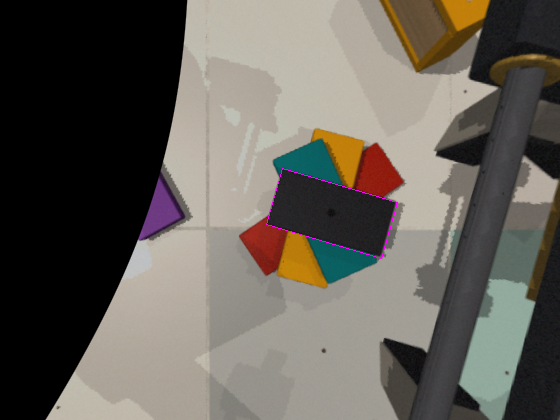

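The charcoal outline matches at (268–397,168–257), with the knob hole at (331,212). Descending to grip.

```bash
python3 go.py .3681 .293 .076 1.2905
```

```text
shift [0.066 0.027 0.423] turn 0.002 rows 2.7 t 4.95
```

```bash
python3 -m jog '[[[0.066,0.027,0.1],0.002,0],[[0.066,0.027,0.22],0.002,0],[[0.066,0.027,0.32],0.002,0],[[0.066,0.027,0.38],0.002,0],[[0.066,0.027,0.41],0.002,0],[[0.066,0.027,0.423],0.002,0],[[0.066,0.027,0.423],0.002,0],[[0.066,0.027,0.423],0.002,0]]' 25; python3 go.py .3681 .293 .076 1.2905
```

```text
time: 5.95
tool_pos: [0.3677, 0.2938, 0.2363]
tool_rot: [3.14, -0.001, 1.292]
contact_force: [0.3, -0.5, 0.2]
opening: 0.0919
grip_force: 0.0
shift [-0.002  0.002  0.003] turn 0.0 rows 0.0 t 5.95
```

```bash
python3 -m jog '[[[0,0,0],0,0.2],[[0,0,0],0,0.3],[[0,0,0],0,0.4],[[0,0,0],0,0.5],[[0,0,0],0,0.6],[[0,0,0],0,0.6],[[0,0,0],0,0.6],[[0,0,-0.01],0,0.6],[[0,0,-0.03],0,0.6],[[0,0,-0.06],0,0.6]]' 25
```

```text
time: 7.2
tool_pos: [0.3673, 0.2936, 0.2601]
tool_rot: [-3.141, 0.0, 1.292]
contact_force: [0.0, -0.2, -0.7]
opening: 0.0554
grip_force: 25.0
```

```bash
python3 go.py .4631 .0045 .17 2.463; python3 go.py .4631 .0045 .113 2.463
```

```text
shift [-0.629  0.429 -0.173] turn -0.373 rows 6.3 t 7.2
shift [-0.629  0.429 -0.03 ] turn -0.373 rows 6.3 t 7.2
```

```bash
python3 -m jog '[[[0,0,-0.1],0,0.6],[[-0.03,0.02,-0.173],-0.02,0.6],[[-0.12,0.08,-0.173],-0.07,0.6],[[-0.22,0.15,-0.173],-0.12,0.6],[[-0.32,0.22,-0.173],-0.17,0.6],[[-0.42,0.29,-0.173],-0.22,0.6],[[-0.52,0.36,-0.173],-0.27,0.6],[[-0.6,0.41,-0.173],-0.32,0.6],[[-0.629,0.429,-0.173],-0.36,0.6],[[-0.629,0.429,-0.173],-0.373,0.6],[[-0.629,0.429,-0.173],-0.373,0.6],[[-0.629,0.429,-0.173],-0.373,0.6]]'; python3 go.py .4631 .0045 .113 2.463
python3 -c "
from wr import *
look('w6','charcoal',.4631,.0045,(.115,.056,.165,.165),r=.09)"
```

```text
time: 8.7
tool_pos: [0.4629, 0.0047, 0.3291]
tool_rot: [3.141, 0.001, 2.463]
contact_force: [-0.1, -0.3, -0.8]
opening: 0.0558
grip_force: 25.0
shift [-0.001 -0.     0.142] turn 0.0 rows 0.9 t 8.7
w6 charcoal [0.4544 0.0186 0.8913] 0.659
```

View pics/w6.png

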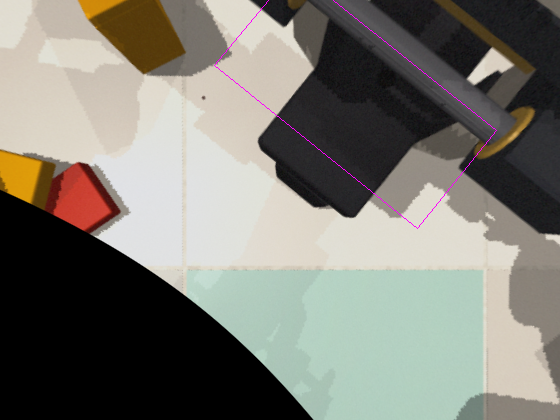

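The board sits over the box with its end parallel to the box's end, at about (310,180). Lowering slowly.

```bash
python3 -m jog '[[[0,0,0.04],0,0.6],[[0,0,0.09],0,0.6],[[0,0,0.12],0,0.6],[[0,0,0.13],0,0.6],[[0,0,0.134],0,0.6],[[0,0,0.137],0,0.6],[[0,0,0.139],0,0.6],[[0,0,0.139],0,0.6]]'
```

```text
time: 9.75
tool_pos: [0.4631, 0.0045, 0.2733]
tool_rot: [3.141, 0.0, 2.464]
contact_force: [1.6, -0.3, -0.9]
opening: 0.0556
grip_force: 25.0
```

```bash
python3 -m jog '[[[0,0,0.002],0,0.6],[[0,0,0.004],0,0.6],[[0,0,0.004],0,0.6]]'
```

```text
time: 10.12
tool_pos: [0.463, 0.0045, 0.2715]
tool_rot: [-3.142, 0.0, 2.464]
contact_force: [-0.5, -0.8, 0.3]
opening: 0.0559
grip_force: 25.0
```

```bash
python3 -m jog '[[[0,0,0],0,0.35],[[0,0,0],0,0.3],[[0,0,0],0,0.15],[[0,0,0],0,0],[[0,0,0],0,0],[[0,0,-0.03],0,0],[[0,0,-0.1],0,0],[[0,0,-0.22],0,0],[[0,0,-0.33],0,0],[[0,0,-0.33],0,0]]'; python3 go.py .36 .275 .245 .43
```

```text
time: 11.38
tool_pos: [0.4634, 0.0045, 0.4076]
tool_rot: [3.137, 0.007, 2.464]
contact_force: [0.5, 0.2, -0.5]
opening: 0.0919
grip_force: 0.0
shift [0.626 0.365 0.008] turn 0.647 rows 10.9 t 11.375
```

```bash
python3 -c "
from wr import *
look('w7','charcoal',.4631,.0045,(.115,.056,.108,.108),r=.09,vc=60)"
```

```text
w7 charcoal [ 0.4612  0.0046 -0.6793] 0.993
```

View pics/w7.png

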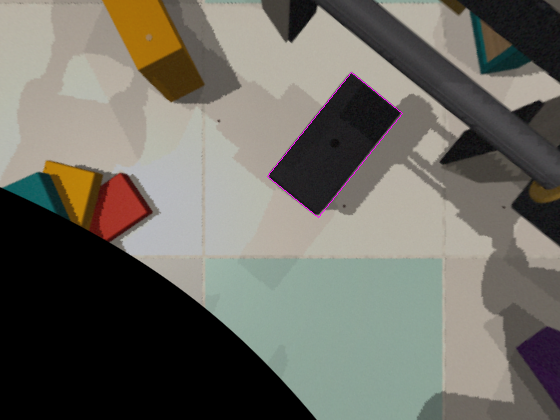

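Charcoal is placed within 2 mm, outline at (268–400,73–216). Back to the pile for teal.

```bash
python3 -m jog '[[[0.06,0.03,0.008],0.06,0],[[0.12,0.07,0.008],0.12,0],[[0.18,0.1,0.008],0.18,0],[[0.24,0.14,0.008],0.24,0],[[0.3,0.18,0.008],0.3,0],[[0.37,0.22,0.008],0.36,0],[[0.44,0.26,0.008],0.42,0],[[0.51,0.3,0.008],0.48,0],[[0.58,0.34,0.008],0.54,0],[[0.626,0.365,0.008],0.6,0],[[0.626,0.365,0.008],0.647,0],[[0.626,0.365,0.008],0.647,0]]' | head -3;python3 -m jog '[[[0,0,0],0,0],[[0,0,0],0,0]]'|head -3;  python3 -c "
from wr import *
p=look('w8','teal',.371,.295,FT['teal'],r=.09)
import go;go.to(p[0],p[1],.058,p[2])"
```

```text
time: 12.92
tool_pos: [0.3592, 0.2754, 0.3993]
tool_rot: [3.141, 0.002, 0.433]
time: 13.18
tool_pos: [0.3597, 0.275, 0.4001]
tool_rot: [3.141, 0.001, 0.432]
w8 teal [0.3699 0.2963 0.4258] 0.993
shift [ 0.045 -0.038  0.457] turn 0.002 rows 3.0 t 13.225
```

View pics/w8.png

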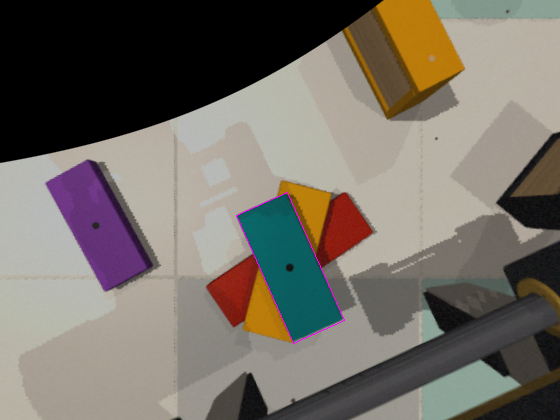

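The teal front is matched (hole at (290,268)); the purple look-alike at (100,225) stays clear. Gripping teal.

```bash
python3 -m jog '[[[0.045,-0.038,0.12],0,0],[[0.045,-0.038,0.26],0,0],[[0.045,-0.038,0.38],0,0],[[0.045,-0.038,0.43],0,0],[[0.045,-0.038,0.45],0,0],[[0.045,-0.038,0.456],0,0],[[0.045,-0.038,0.456],0,0]]' 25|head -3; python3 -m jog '[[[0,0,0],0,0.2],[[0,0,0],0,0.3],[[0,0,0],0,0.4],[[0,0,0],0,0.5],[[0,0,0],0,0.6],[[0,0,0],0,0.6],[[0,0,0],0,0.6],[[0,0,-0.01],0,0.6],[[0,0,-0.03],0,0.6],[[0,0,-0.08],0,0.6],[[0,0,-0.2],0,0.6],[[0,0,-0.3],0,0.6]]'; python3 go.py .6337 -.1983 .18 .171; python3 go.py .6337 -.1983 .113 .171
```

```text
time: 14.1
tool_pos: [0.3699, 0.2967, 0.2187]
tool_rot: [-3.142, -0.002, 0.431]
time: 15.6
tool_pos: [0.3695, 0.2966, 0.3398]
tool_rot: [-3.142, -0.001, 0.431]
contact_force: [0.3, -0.1, -1.2]
opening: 0.0558
grip_force: 25.0
shift [0.083 1.4   0.002] turn 0.083 rows 9.0 t 15.6
shift [0.083 1.4   0.169] turn 0.083 rows 9.0 t 15.6
```

```bash
python3 -m jog '[[[0,0.06,0],0,0.6],[[0.01,0.18,0],0.01,0.6],[[0.02,0.3,0],0.02,0.6],[[0.03,0.43,0],0.03,0.6],[[0.035,0.56,0],0.04,0.6],[[0.04,0.69,0],0.05,0.6],[[0.05,0.82,0],0.06,0.6],[[0.055,0.92,0],0.07,0.6],[[0.06,0.98,0],0.083,0.6],[[0.06,1.0,0],0.083,0.6]]'|head -3;  python3 go.py .6337 -.1983 .113 .171
```

```text
time: 16.85
tool_pos: [0.5588, -0.058, 0.338]
tool_rot: [3.141, 0.0, 0.169]
shift [0.126 0.377 0.164] turn -0.001 rows 2.8 t 16.85
```

```bash
python3 -m jog '[[[0.03,0.1,0],0,0.6],[[0.07,0.22,0],0,0.6],[[0.11,0.33,0],0,0.6],[[0.126,0.377,0],0,0.6],[[0.126,0.377,0],0,0.6],[[0.126,0.377,0.04],0,0.6],[[0.126,0.377,0.09],0,0.6],[[0.126,0.377,0.13],0,0.6],[[0.126,0.377,0.15],0,0.6],[[0.126,0.377,0.156],0,0.6],[[0.126,0.377,0.158],0,0.6],[[0.126,0.377,0.158],0,0.6]]';  python3 go.py .6337 -.1983 .112 .171
```

```text
time: 18.35
tool_pos: [0.6338, -0.197, 0.2753]
tool_rot: [3.141, -0.001, 0.17]
contact_force: [0.4, -0.2, -0.6]
opening: 0.0558
grip_force: 25.0
shift [-0.001  0.003  0.01 ] turn -0.0 rows 0.1 t 18.35
```

```bash
python3 -m jog '[[[0,0.003,0.003],0,0.6],[[0,0.003,0.006],0,0.6],[[0,0.003,0.009],0,0.6],[[0,0.003,0.009],0,0.6]]'
```

```text
time: 18.85
tool_pos: [0.6339, -0.1981, 0.272]
tool_rot: [3.141, -0.0, 0.17]
contact_force: [-3.0, -0.0, 5.5]
opening: 0.0557
grip_force: 25.0
```

```bash
python3 -m jog '[[[0,0,0],0,0.35],[[0,0,0],0,0.3],[[0,0,0],0,0.15],[[0,0,0],0,0],[[0,0,0],0,0],[[0,0,-0.03],0,0],[[0,0,-0.1],0,0],[[0,0,-0.22],0,0],[[0,0,-0.33],0,0],[[0,0,-0.33],0,0]]'|head -3; python3 -c "
from wr import *
look('w9','teal',.6337,-.1983,(.14,.056,.108,.108))"; python3 go.py .37 .28 .245 -.283;python3 go.py .37 .28 .245 2.858
```

```text
time: 20.1
tool_pos: [0.6341, -0.1981, 0.4089]
tool_rot: [3.136, -0.008, 0.17]
w9 teal [ 0.6349 -0.1986  0.1611] 0.993
shift [-0.448 -1.289  0.004] turn 0.144 rows 8.7 t 20.15
shift [-0.448 -1.289  0.004] turn -0.856 rows 14.4 t 20.15
```

Teal is good to about 1 mm. Going for mustard.

```bash
python3 -m jog '[[[-0.05,-0.13,0],0.02,0],[[-0.09,-0.26,0],0.04,0],[[-0.13,-0.39,0],0.06,0],[[-0.18,-0.52,0],0.08,0],[[-0.23,-0.65,0],0.1,0],[[-0.27,-0.78,0],0.12,0],[[-0.31,-0.9,0],0.144,0],[[-0.35,-1,0],0.144,0],[[-0.35,-1,0],0.144,0]]'|head -3;python3 go.py .37 .28 .245 -.283
```

```text
time: 21.28
tool_pos: [0.4264, 0.1742, 0.4023]
tool_rot: [3.141, 0.002, -0.278]
shift [-0.208 -0.215 -0.005] turn 0.002 rows 1.9 t 21.275
```

```bash
python3 -m jog '[[[-0.1,-0.1,0],0,0],[[-0.2,-0.2,0],0,0],[[-0.208,-0.215,0],0,0],[[-0.208,-0.215,0],0,0],[[-0.208,-0.215,0],0,0],[[-0.208,-0.215,0],0,0]]'|head -3;  python3 -c "
from wr import *
p=look('w10','mustard',.373,.297,FT['mustard'],r=.1)
import go;go.to(p[0],p[1],.041,p[2])"
```

```text
time: 22.02
tool_pos: [0.3729, 0.2772, 0.403]
tool_rot: [3.141, -0.0, -0.284]
w10 mustard [ 0.373   0.2982 -0.2565] 0.985
shift [-0.014 -0.05   0.507] turn -0.009 rows 3.3 t 22.075
```

View pics/w10.png

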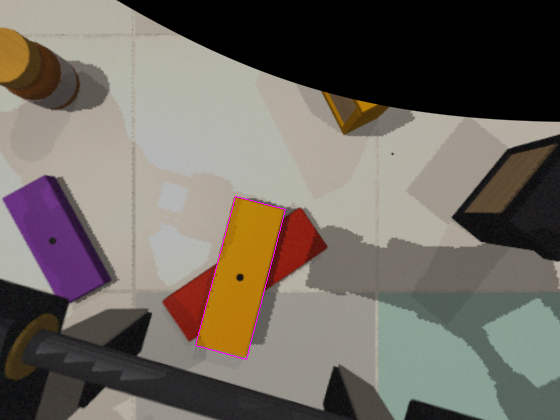

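Mustard is matched (hole at (240,277)), with the purple front at (55,240) well clear of the fingers. Gripping.

```bash
python3 -m jog '[[[-0.014,-0.05,0.12],-0.009,0],[[-0.014,-0.05,0.26],-0.009,0],[[-0.014,-0.05,0.4],-0.009,0],[[-0.014,-0.05,0.47],-0.009,0],[[-0.014,-0.05,0.5],-0.009,0],[[-0.014,-0.05,0.506],-0.009,0],[[-0.014,-0.05,0.506],-0.009,0]]' 25|head -3; python3 -m jog '[[[0,0,0],0,0.2],[[0,0,0],0,0.3],[[0,0,0],0,0.4],[[0,0,0],0,0.5],[[0,0,0],0,0.6],[[0,0,0],0,0.6],[[0,0,0],0,0.6],[[0,0,-0.01],0,0.6],[[0,0,-0.03],0,0.6],[[0,0,-0.08],0,0.6],[[0,0,-0.2],0,0.6],[[0,0,-0.3],0,0.6]]'; python3 go.py .6123 .1962 .18 .4695; python3 go.py .6123 .1962 .113 .4695
```

```text
time: 22.95
tool_pos: [0.3729, 0.2991, 0.2017]
tool_rot: [-3.14, -0.002, -0.254]
time: 24.45
tool_pos: [0.3723, 0.2989, 0.3226]
tool_rot: [-3.141, -0.001, -0.254]
contact_force: [0.6, 0.9, -1.4]
opening: 0.0558
grip_force: 25.0
shift [ 0.645  0.098 -0.042] turn -0.23 rows 4.2 t 24.45
shift [0.645 0.098 0.126] turn -0.23 rows 4.3 t 24.45
```

```bash
python3 -m jog '[[[0.03,0,-0.042],-0.02,0.6],[[0.12,0.02,-0.042],-0.06,0.6],[[0.24,0.04,-0.042],-0.1,0.6],[[0.36,0.06,-0.042],-0.14,0.6],[[0.48,0.08,-0.042],-0.18,0.6],[[0.58,0.09,-0.042],-0.22,0.6],[[0.635,0.098,-0.042],-0.23,0.6],[[0.645,0.098,-0.042],-0.23,0.6],[[0.645,0.098,0],-0.23,0.6],[[0.645,0.098,0.05],-0.23,0.6],[[0.645,0.098,0.09],-0.23,0.6],[[0.645,0.098,0.1],-0.23,0.6]]'|head -3; python3 go.py .6123 .1962 .1145 .4695
```

```text
time: 25.95
tool_pos: [0.6114, 0.1966, 0.279]
tool_rot: [-3.141, 0.003, 0.469]
shift [0.002 0.002 0.013] turn -0.0 rows 0.1 t 25.95
```

```bash
python3 -m jog '[[[0,0,0],0,0.6],[[0,0,0.004],0,0.6],[[0,0,0.008],0,0.6],[[0,0,0.012],0,0.6],[[0,0,0.015],0,0.6],[[0,0,0.015],0,0.6]]'; python3 go.py .6123 .1962 .1145 .4695
```

```text
time: 26.7
tool_pos: [0.6123, 0.1962, 0.2746]
tool_rot: [3.142, 0.0, 0.469]
contact_force: [-0.5, 0.2, -0.6]
opening: 0.0557
grip_force: 25.0
shift [0.    0.    0.002] turn -0.0 rows 0.0 t 26.7
```

```bash
python3 -m jog '[[[0,0,0.003],0,0.6],[[0,0,0.005],0,0.6],[[0,0,0.007],0,0.6],[[0,0,0.007],0,0.6]]'
```

```text
time: 27.2
tool_pos: [0.6122, 0.1962, 0.2728]
tool_rot: [3.141, -0.0, 0.469]
contact_force: [-3.4, 0.2, 5.7]
opening: 0.0556
grip_force: 25.0
```

```bash
python3 -m jog '[[[0,0,0],0,0.35],[[0,0,0],0,0.3],[[0,0,0],0,0.15],[[0,0,0],0,0],[[0,0,0],0,0],[[0,0,-0.03],0,0],[[0,0,-0.1],0,0],[[0,0,-0.22],0,0],[[0,0,-0.33],0,0],[[0,0,-0.33],0,0]]'|head -3; python3 -c "
from wr import *
look('w11','mustard',.6123,.1962,(.165,.056,.108,.108))"; python3 go.py .35 .28 .245 -.976;python3 go.py .35 .28 .245 2.166
```

```text
time: 28.45
tool_pos: [0.6125, 0.1963, 0.4095]
tool_rot: [3.139, -0.009, 0.469]
w11 mustard [0.6143 0.1969 0.4674] 0.972
shift [-0.49  -0.483  0.006] turn 0.46 rows 7.7 t 28.5
shift [-0.49  -0.483  0.006] turn -0.54 rows 9.1 t 28.5
```

Mustard is within 2 mm. Now red.

```bash
python3 -m jog '[[[-0.06,-0.06,0],-0.06,0],[[-0.12,-0.12,0],-0.12,0],[[-0.18,-0.18,0],-0.18,0],[[-0.24,-0.24,0],-0.24,0],[[-0.3,-0.3,0],-0.3,0],[[-0.36,-0.36,0],-0.36,0],[[-0.42,-0.42,0],-0.42,0],[[-0.48,-0.48,0],-0.48,0],[[-0.49,-0.483,0],-0.54,0],[[-0.49,-0.483,0],-0.54,0],[[-0.49,-0.483,0],-0.54,0],[[-0.49,-0.483,0],-0.54,0]]'|head -3;  python3 -c "
from wr import *
p=look('w12','red',.373,.297,FT['red'],r=.11)
import go;go.to(p[0],p[1],.024,p[2]+np.pi)"
```

```text
time: 30.0
tool_pos: [0.3505, 0.2799, 0.4036]
tool_rot: [-3.141, 0.0, 2.162]
w12 red [ 0.3714  0.2959 -0.973 ] 0.985
shift [0.004 0.066 0.551] turn -0.002 rows 3.6 t 30.05
```

View pics/w12.png

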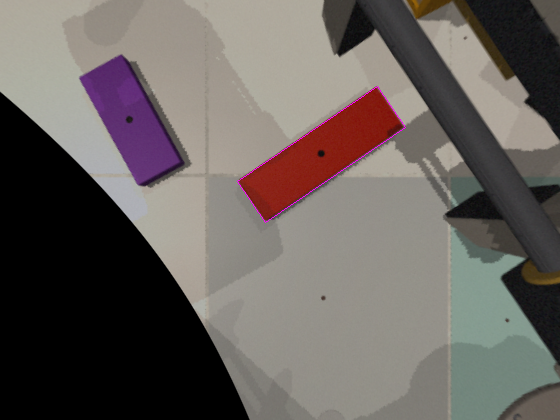

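The red front is matched alone on the bench (hole at (321,153)). Gripping it.

```bash
python3 -m jog '[[[0.004,0.066,0.12],-0.002,0],[[0.004,0.066,0.26],-0.002,0],[[0.004,0.066,0.4],-0.002,0],[[0.004,0.066,0.5],-0.002,0],[[0.004,0.066,0.54],-0.002,0],[[0.004,0.066,0.55],-0.002,0],[[0.004,0.066,0.55],-0.002,0]]' 25|head -3; python3 -m jog '[[[0,0,0],0,0.2],[[0,0,0],0,0.3],[[0,0,0],0,0.4],[[0,0,0],0,0.5],[[0,0,0],0,0.6],[[0,0,0],0,0.6],[[0,0,0],0,0.6],[[0,0,-0.01],0,0.6],[[0,0,-0.03],0,0.6],[[0,0,-0.08],0,0.6],[[0,0,-0.2],0,0.6],[[0,0,-0.3],0,0.6]]'; python3 go.py .48 .0 .18 1.5;python3 go.py .3862 -.3335 .18 .916
```

```text
time: 30.92
tool_pos: [0.3715, 0.2962, 0.1841]
tool_rot: [3.141, 0.0, 2.171]
time: 32.42
tool_pos: [0.3709, 0.2961, 0.3056]
tool_rot: [-3.142, 0.0, 2.171]
contact_force: [0.5, 0.7, -1.3]
opening: 0.0558
grip_force: 25.0
shift [-0.765 -0.193 -0.084] turn 0.214 rows 5.1 t 32.425
shift [-1.32  -0.858 -0.084] turn 0.4 rows 10.1 t 32.425
```

```bash
python3 -m jog '[[[0,0,-0.06],0,0.6],[[-0.05,-0.01,-0.084],0.01,0.6],[[-0.15,-0.04,-0.084],0.04,0.6],[[-0.27,-0.07,-0.084],0.07,0.6],[[-0.39,-0.1,-0.084],0.1,0.6],[[-0.51,-0.13,-0.084],0.14,0.6],[[-0.63,-0.16,-0.084],0.18,0.6],[[-0.765,-0.193,-0.084],0.214,0.6],[[-0.83,-0.28,-0.084],0.25,0.6],[[-0.9,-0.37,-0.084],0.28,0.6],[[-0.97,-0.46,-0.084],0.32,0.6],[[-1,-0.5,-0.084],0.34,0.6]]'|head -3; python3 go.py .3862 -.3335 .18 .916; python3 go.py .3862 -.3335 .115 .916
```

```text
time: 33.92
tool_pos: [0.4312, -0.1487, 0.3378]
tool_rot: [-3.141, 0.0, 1.098]
shift [-0.463  0.11  -0.004] turn 0.058 rows 3.0 t 33.925
shift [-0.463  0.11   0.159] turn 0.058 rows 3.2 t 33.925
```

```bash
python3 -m jog '[[[-0.1,0.02,0],0.02,0.6],[[-0.21,0.05,0],0.03,0.6],[[-0.33,0.08,0],0.05,0.6],[[-0.43,0.1,0],0.058,0.6],[[-0.463,0.11,0],0.058,0.6],[[-0.463,0.11,0],0.058,0.6],[[-0.463,0.11,0.04],0.058,0.6],[[-0.463,0.11,0.08],0.058,0.6],[[-0.463,0.11,0.11],0.058,0.6],[[-0.463,0.11,0.13],0.058,0.6],[[-0.463,0.11,0.13],0.058,0.6],[[-0.463,0.11,0.13],0.058,0.6]]'; python3 go.py .3862 -.3335 .115 .916
```

```text
time: 35.42
tool_pos: [0.3882, -0.332, 0.286]
tool_rot: [3.141, 0.0, 0.921]
contact_force: [0.6, -0.7, -1.8]
opening: 0.056
grip_force: 25.0
shift [-0.006 -0.002  0.029] turn 0.002 rows 0.2 t 35.425
```

```bash
python3 -m jog '[[[-0.006,-0.002,0],0.002,0.6],[[-0.006,-0.002,0.01],0.002,0.6],[[-0.006,-0.002,0.02],0.002,0.6],[[-0.006,-0.002,0.024],0.002,0.6],[[-0.006,-0.002,0.028],0.002,0.6],[[-0.006,-0.002,0.03],0.002,0.6],[[-0.006,-0.002,0.032],0.002,0.6],[[-0.006,-0.002,0.032],0.002,0.6]]'; python3 go.py .3862 -.3335 .115 .916
```

```text
time: 36.42
tool_pos: [0.3859, -0.3333, 0.2741]
tool_rot: [3.141, 0.0, 0.915]
contact_force: [-2.5, 3.3, 10.8]
opening: 0.0561
grip_force: 25.0
shift [ 0.     0.001 -0.   ] turn -0.0 rows 0.0 t 36.425
```

Contact is firm. Relaxing slightly, then releasing.

```bash
python3 -m jog '[[[0,0,-0.002],0,0.6],[[0,0,-0.002],0,0.35],[[0,0,-0.002],0,0.3],[[0,0,-0.002],0,0.15],[[0,0,-0.002],0,0],[[0,0,-0.002],0,0],[[0,0,-0.03],0,0],[[0,0,-0.1],0,0],[[0,0,-0.22],0,0],[[0,0,-0.33],0,0],[[0,0,-0.33],0,0]]'|head -3; python3 -c "
from wr import *
look('w13','red',.3862,-.3335,(.19,.056,.108,.108))
cv2.imwrite('pics/scene1.png',cams.read_camera('scene')[:,:,::-1])"
```

```text
time: 37.8
tool_pos: [0.3862, -0.3337, 0.4091]
tool_rot: [3.133, 0.002, 0.915]
w13 red [ 0.3855 -0.334   0.9136] 0.92
```

View pics/scene1.png

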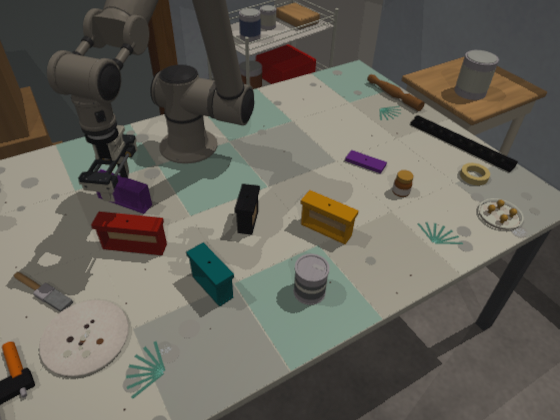

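View pics/w13.png

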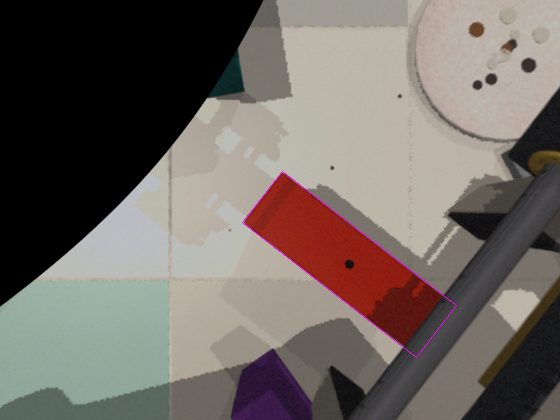

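All four fronts sit on their boxes in the scene view: red (130,222), charcoal (248,195), teal (210,262), mustard (328,205). The red hole at (349,264) lies at the middle of its fitted outline, and the arm is clear.

```bash
python3 -m jog '[[[0,0,0],0,0],[[0,0,0],0,0],[[0,0,0],0,0],[[0,0,0],0,0]]'|head -2; python3 -c "
from cell import robot;print(robot.hand_in())"
```

```text
time: 38.4
tool_pos: [0.3859, -0.3335, 0.4045]
the job is handed in; nothing more can be done
None
```

All four fronts are on the boxes of their own colour, each measured within about 2 mm of centre by the wrist camera, and the job was handed in at about 38 s; the hand-in returned no verdict.

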